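# Slide the medicine bottle home into the capper and start it

## Task

A tall amber medicine bottle stands on the pharmacy counter with its screw cap only resting on the neck. Without gripping or lifting it, push it gently, low on its body, so that it slides upright and steadily, cap still on, along the counter and fully home into the V-shaped locator of the bench capper, under the chuck; then press the capper's start button all the way down and let go. Leave the other things on the counter as they stand, and do not press the button before the bottle is home.

Things in the scene. Friction and masses are not known exactly. Their poses are not given: they have to be found in the camera images.
- bottle: the tall amber round bottle with a paper label: straight body 50 mm in diameter from the counter to 125 mm up, sloping shoulder, narrow neck 21 mm in diameter up to 190 mm; 193 mm tall with its cap; about 0.3 kg (0.2 to 0.42). Origin: centre of its underside, on the counter (z = 0); z up. Its flat bottom slides on the counter; pushed higher than about 30 mm above the counter it may tip over
- neck (a point): centre of the top of the bottle's neck, 190 mm above its underside
- cap: the white screw cap, 30 mm in diameter, 18 mm tall, resting loose over the bottle's neck (2 mm play all round; it falls off if the bottle tips). Origin: centre of its open lower rim; z up
- cap_top (a point): centre of the cap's top; 3 mm above neck while the cap sits on the bottle
- capper: the grey bench-top screw capper: 18 mm base, 40 mm steel column at x = +85 mm, an arm with motor over the nest. Origin: on the counter, middle of the base's front edge; -x points out of its front, +y towards the console with the start button, z up. Arm and motor (68 mm wide) are 285 to 425 mm up; the chuck (44 mm wide, underside 216 mm up) is over the nest
- nest (a point): point on the bare counter below the chuck, at x = -55 mm of the capper, axes as the capper's: centre of the bottle when it touches both jaws of the V. The jaws are upright steel plates, 8 to 40 mm above the counter, each 50 degrees off x, opening towards -x: they meet 33 mm behind this point and end 16 mm in front of it in a 115 mm wide mouth, so an off-centre bottle is guided home
- start (a joint): travel of the start button in m: 0 up, 0.006 fully down; a spring pushes it back up, 5 N holds it fully down. It counts as pressed beyond 0.0045
- start_top (a point): centre of the top of the start button, a round black push button 36 mm wide that faces up on the console beside the column and is pressed straight down. The console is 105 x 100 mm, its top 57 mm above the counter; a small dial and a rocker (15 mm high) stand 50 mm behind the button
- stock_jar: round white jar, 86 mm across, 125 mm tall; to be left alone. Origin: centre of its underside
- carton: upright white medicine carton with a blue band, 50 x 85 x 100 mm tall; to be left alone. Origin: centre of its underside
- cylinder: glass measuring cylinder, 200 mm tall, 30 mm tube on a 68 mm round foot; to be left alone. Origin: centre of its underside
- tablet_bottle: short tablet bottle, 46 mm across, 80 mm tall, amber with a label; to be left alone. Origin: centre of its underside
- mortar: white ceramic bowl-shaped mortar, 100 mm across, 60 mm tall; to be left alone. Origin: centre of its underside
- cap_tub: open clear tub of spare caps, 96 mm across the rim, 45 mm tall; to be left alone. Origin: centre of its underside
- ointment_pot: white ointment pot with a narrower top, 60 mm across, 75 mm tall; to be left alone. Origin: centre of its underside
Not all that is in view belongs to the job. Leave any blue or red look-alike of the bottle alone.

How it is judged:
By the outcome, as a careful person would: the job done as asked, in the order asked, and still so for the second after the job is handed in, with the robot touching nothing.
It also fails if it takes over 64 s, if anything falls off the work surface, if the arm or the gripper's body presses on something with over 40 N, if the wrist force passes 120 N, or if a joint passes its speed limit or range.

## Robot

A 6-joint arm with a two-finger parallel gripper is mounted at the origin on the work surface. World frame = base frame: x ahead of the robot, y to its left, z up, the work surface at z = 0. Lengths are in m, angles in rad, forces in N, time in s.
With the tool pointing down it reaches from about 0.375 to 0.75 m from the base axis. Payload 9 kg.
Tool frame: the origin (TCP) lies midway between the tips of the shut fingers; the grasp point (between the pads) lies 19 mm behind it; z points along the fingers, x is the direction in which the jaws open and shut, and the axes are right-handed (so a half turn about z gives the same grasp; the last joint's range is limited). The gripper opens to 85 mm and grips with 20 to 120 N. Pads are 22 mm wide; open, the fingers measure 114 mm over their backs; the gripper's body (76 mm by 85 mm) begins 54 mm behind the grasp point. The pads swing forward as they close: fully open they stand 13 mm farther back than shut.
Start: joints at [0.941, 0.104, 0.097, 1.564, 0, 1.353], TCP at [0.24, 0.55, 0.231] pointing down, gripper open.
Joint ranges: [-2.99, 2.99], [-0.84, 1.86], [-1.1, 1.16], [-1.84, 2.11], [-1.51, 1.56], [-3.14, 3.14]. Speed limits (rad/s): [2.22, 2.22, 2.57, 3.14, 3.14, 3.14].

## Interface

Orientations are given as [roll, pitch, yaw] about the fixed x, y, z axes, in that order (R = Rz(yaw) Ry(pitch) Rx(roll)).
In Python, from bench import robot gives the robot as it stands.
- The arm moves only by the tool apply_moves, never from a script. Its argument "moves" is a list of rows, each an object with "rotation": the turn, a rotation vector about the tool's x, y, z in degrees, a list of three; "dp": the shift along the tool's x, y, z in cm, a list of three; "hand": the finger opening in cm, from 0 to 8.54. A call has 1 to 8 rows; each row is the pose to reach, as a shift and turn from the pose measured when the call began, along the tool's axes at that moment; what a row does not reach only later rows make up. A row lasts 1/8 s, in which the tool goes at most 62.5 mm and 10.7 degrees, less where a joint would pass 70% of its speed; a pose out of reach is approached as far as the arm can. A call with a gripper value outside its range is refused whole. The fingers move at their own pace and stop on an object; "force" is the grip in N (left out, the last holds). Time passes only in rows, so rows that repeat a pose let the fingers close. It gives the time, the measured TCP pose, the force and the opening at its end, in the units of the state.
- robot.get_obs(): the state, without advancing time (a new reading comes with each control period).
- robot.camera(name): name is "scene" or "top" or "wrist"; returns a dict with "image" (420x560x3 uint8, red, green, blue), "fx", "fy", "cx", "cy" (pixels), "camera_from_world" (4x4, takes a point from world to camera coordinates); the wrist camera has in their place "tool_from_camera" (4x4, takes a point from camera to tool coordinates, whose origin is the TCP and whose axes are the tool frame's). Camera axes: x right, y down, z forward; pixel columns grow to the right and rows downward; lengths in m; the calibration is good to about 2 mm. A picture is of the moment at which its call begins: read the wrist's pose just before it. There is no depth.
- robot.hand_in(): hands the job in, once; it reports no verdict.
The state is a dict: "time": time; "qpos": joint angles; "joint_velocities": joint speeds; "effort": joint torques, N m; "tcp_pos": TCP position; "eef_rot": TCP orientation; "force": force on the tool from outside, world axes, zero at the start; "torque": the same for the moment, N m; "gripper_width": finger opening in m.
Only numpy, scipy, OpenCV 4.12 (cv2) and the standard library are available. Lean on these libraries where they do the work, as an engineer would, in place of code of your own. Each camera call takes 0.05 s, during which the arm holds its last target. There are 200 camera calls.

## Working session

There is one attempt and no reset: what is moved stays moved. The work goes in short steps, Python scripts to look and compute and a tool call to move; the robot and the scene stay as the last step left them, time stands still between calls to the robot, and variables do not carry over. Pictures are saved under pics/ and viewed, about 8 in all and at most 12, crops included, and the job is handed in when it is done.

Besides the shell and the picture viewer there is one more tool, called after ">>>" as name([rows], argument=value, ...), one row to a line, values as JSON. apply_moves: Moves the arm, as the interface text tells. Its arguments: {"type":"object","properties":{"moves":{"type":"array","items":{"type":"object","properties":{"rotation":{"type":"array","items":{"type":"number"}},"dp":{"type":"array","items":{"type":"number"}},"hand":{"type":"number"}}}},"force":{"type":"number"}},"required":["moves"]}

```bash
mkdir -p pics; cat > h.py <<'E'
import numpy as np, cv2
from bench import robot
from scipy.spatial.transform import Rotation as R
def cam(n):
    c=robot.camera(n); c['bgr']=c['image'][:,:,::-1].copy(); return c
def ray(c,u,v,T=None):
    d=np.array([(u-c['cx'])/c['fx'],(v-c['cy'])/c['fy'],1.])
    M=np.linalg.inv(c['camera_from_world']) if T is None else T
    return M[:3,3],M[:3,:3]@d
def onz(c,u,v,z,T=None):
    o,d=ray(c,u,v,T); return o+d*(z-o[2])/d[2]
def proj(c,p):
    q=c['camera_from_world']@np.r_[p,1]; return np.array([c['fx']*q[0]/q[2]+c['cx'],c['fy']*q[1]/q[2]+c['cy']])
E
python3 - <<'E'
from h import *
import pickle
for n in('scene','top'):
    c=cam(n); cv2.imwrite(f'pics/{n}0.png',c['bgr']); pickle.dump(c,open(n+'.pkl','wb'))
    M=np.linalg.inv(c['camera_from_world']);print(n,M.round(3).tolist(),c['fx'])
o=robot.get_obs();print(o['time'],o['tcp_pos'],o['eef_rot'])
E
```

```text
scene [[0.572, 0.643, -0.509, 1.136], [0.82, -0.443, 0.362, -0.435], [0.008, -0.625, -0.781, 0.985], [0.0, 0.0, 0.0, 1.0]] 475.8164863524095
top [[-0.005, -0.984, 0.176, 0.336], [-1.0, 0.006, 0.004, -0.064], [-0.005, -0.176, -0.984, 1.471], [0.0, 0.0, 0.0, 1.0]] 494.6371065929369
0.1 [0.23995591 0.54959778 0.23058687] [-3.14134198e+00  1.19271124e-03  1.15902635e+00]
```

View pics/scene0.png

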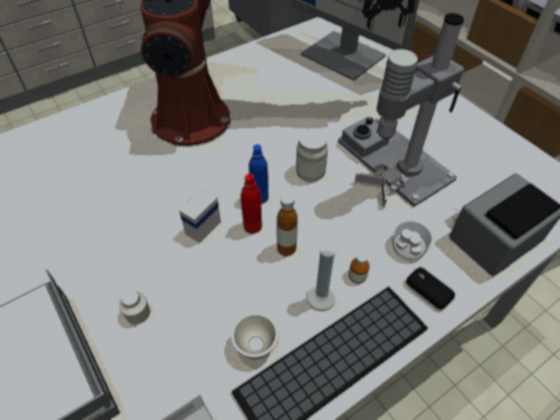

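View pics/top0.png

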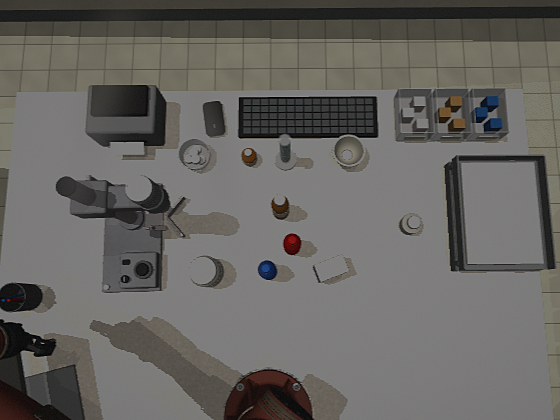

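The scene view shows the candidates: the tall amber bottle with a white cap at (287,228), a red look-alike at (251,205), a blue one at (258,175), and the short amber tablet bottle at (359,268). I choose the tall amber one, which is at (281,207) in the top view. The capper is at (135,220) with its V at (180,215), and the button is near (143,268). I'll check this in a close crop.

```bash
python3 - <<'E'
from h import *
import pickle
t=pickle.load(open('top.pkl','rb')); s=pickle.load(open('scene.pkl','rb'))
a=cv2.resize(t['bgr'][165:300,90:310],None,fx=3.6,fy=3.6,interpolation=cv2.INTER_CUBIC)
cv2.imwrite('pics/topcrop.png',a)
b=s['bgr'][100:265,230:460]; cv2.imwrite('pics/scrop.png',cv2.resize(b,None,fx=3.4,fy=3.4,interpolation=cv2.INTER_CUBIC))
for n,c,(u0,u1,v0,v1) in(('top',t,(265,300,190,225)),('scene',s,(270,305,190,260))):
    h=cv2.cvtColor(c['bgr'],cv2.COLOR_BGR2HSV)
    m=((h[...,0]<22)&(h[...,0]>4)&(h[...,1]>120)).astype(np.uint8); k=np.zeros_like(m);k[v0:v1,u0:u1]=1; m*=k
    ys,xs=np.nonzero(m); print(n,len(xs),xs.min(),xs.max(),ys.min(),ys.max(),xs.mean())
    for v in range(ys.min(),ys.max()+1,2 if n=='top' else 4): 
        r=xs[ys==v]; print(v,r.min() if len(r) else None,r.max() if len(r) else None,end='; ')
    print()
E
```

```text
top 146 272 287 199 219 279.90410958904107
199 286 286; 201 272 287; 203 272 287; 205 272 287; 207 272 287; 209 273 286; 211 275 285; 213 277 281; 215 286 286; 217 276 285; 219 281 281; 
scene 458 278 296 208 254 286.48034934497815
208 283 291; 212 280 294; 216 278 295; 220 278 295; 224 278 295; 228 281 292; 232 None None; 236 None None; 240 None None; 244 None None; 248 278 294; 252 280 292;
```

View pics/topcrop.png

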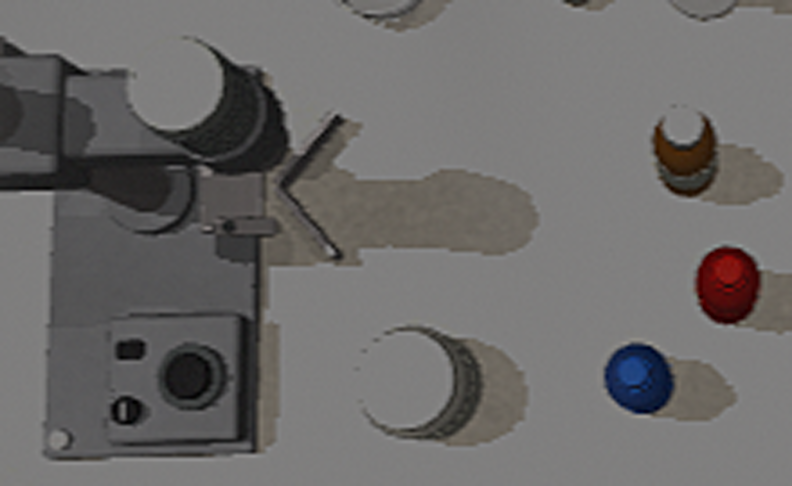

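View pics/scrop.png

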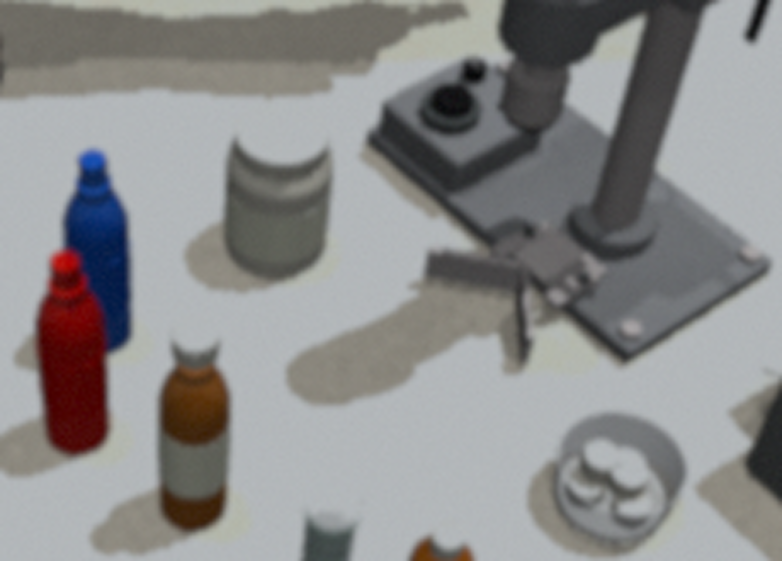

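The crops show the bottle with its white cap on; it is amber and labelled, so it is the right one. In topcrop the V jaw tips are at about (340,118) and (340,258), its apex at (281,187), and the button at (190,376). In scrop the button is at (450,100) and the bottle base at (193,525).

```bash
python3 - <<'E'
from h import *
import pickle
from scipy.optimize import least_squares
t=pickle.load(open('top.pkl','rb')); s=pickle.load(open('scene.pkl','rb'))
T=lambda x,y:((x+.5)/3.6-.5+90,(y+.5)/3.6-.5+165); S=lambda x,y:((x+.5)/3.4-.5+230,(y+.5)/3.4-.5+100)
def tri(p,q):
    f=lambda X:np.r_[proj(t,X)-p,proj(s,X)-q]; r=least_squares(f,[.5,.2,.05]); return r.x.round(4),r.fun.round(2)
print('jaw far,near,apex @.04',[onz(t,*T(*p),.04)[:2].round(4) for p in((340,118),(340,258),(281,187))])
print('button',tri(T(190,374),S(450,100)), onz(t,*T(190,374),.065))
print('base front edge pts z.018',[onz(t,*T(*p),.018).round(4) for p in((260,452),(262,180))])
# bottle axis: silhouettes of a cylinder r=.025 body, tangents + bottom edge
def sil(X):
    a=np.linspace(0,2*np.pi,60); c=np.c_[X[0]+.025*np.cos(a),X[1]+.025*np.sin(a)]
    ps=np.array([proj(s,[*p,0.0]) for p in c]); pt=np.array([proj(t,[*p,.125]) for p in c])
    return ps,pt
for h in (0,):
    b=onz(s,286.3,254.5,0); d=ray(s,286.3,254.5)[1][:2]; d/=np.linalg.norm(d); print('bottle scene',b[:2]+.025*d)
print('bottle top col y@.11',onz(t,279.6,207,.11), 'white cap top', onz(t,*T(685,125),.193))
print('others at z0: cyl',onz(t,286,163,0)[:2],'tab',onz(t,249,158,.04)[:2],'tub',onz(t,195,156,.03)[:2],'jar',onz(t,*T(405,383),.125)[:2],'red',onz(t,*T(728,268),.19)[:2],'blue',onz(t,*T(638,365),.19)[:2],'mortar',onz(t,349,152,.06)[:2],'carton',onz(t,331,268,.1)[:2])
for n,p in(('bot',[.0,0,0]),):pass
E
```

```text
jaw far,near,apex @.04 [array([0.6174, 0.2488]), array([0.5021, 0.2451]), array([0.5604, 0.2951])]
button (array([0.4079, 0.3516, 0.0761]), array([-0.07, -0.05, -0.08,  0.01])) [0.40834299 0.35470319 0.065     ]
base front edge pts z.018 [array([0.3481, 0.3093, 0.018 ]), array([0.5698, 0.3165, 0.018 ])]
bottle scene [ 0.57714159 -0.03057511]
bottle top col y@.11 [ 0.57476779 -0.03440176  0.11      ] white cap top [ 0.58059632 -0.03706068  0.193     ]
others at z0: cyl [ 0.73097597 -0.05192807] tab [0.7363517  0.05833842] tub [0.74641092 0.22213865] jar [0.39770782 0.17492811] red [ 0.47590731 -0.06782498] blue [ 0.4066434  -0.00303168] mortar [ 0.74719992 -0.23853957] carton [ 0.40529156 -0.17530624]
```

```bash
cat >> h.py <<'E'
def Rt(th,yaw=0): # tilt th deg: fingers lean toward +y (turned by yaw deg), tool x along world x
    t=np.radians(th); x=np.array([1,0,0.]); z=np.array([0,np.sin(t),-np.cos(t)])
    return R.from_euler('z',yaw,degrees=True)*R.from_matrix(np.c_[x,np.cross(z,x),z])
def rel(p,r):
    o=robot.get_obs(); c=R.from_euler('xyz',o['eef_rot'])
    print('t',round(o['time'],2),'tcp',o['tcp_pos'].round(4),'F',np.round(o['force'],1),'q',np.round(o['qpos'],2),'w',round(o['gripper_width'],4))
    print('dp',(c.inv().apply(np.array(p)-o['tcp_pos'])*100).round(2),'rot',(c.inv()*r).as_rotvec(degrees=True).round(1))
E
python3 - <<'E'
from h import *
c=cam('wrist'); print(c['tool_from_camera'].round(3)); 
rel([.38,.12,.29],R.from_euler('xyz',[180,0,20],degrees=True))
E
```

```text
[[ 1.     0.     0.     0.001]
 [-0.     0.949  0.314 -0.08 ]
 [-0.    -0.314  0.949 -0.142]
 [ 0.     0.     0.     1.   ]]
t 0.15 tcp [0.24   0.5496 0.2307] F [ 0.4 -0.3  0.1] q [0.94 0.1  0.1  1.56 0.   1.35] w 0.0853
dp [-33.77  30.03  -5.9 ] rot [ 0.   0.1 46.4]
```

```bash
cat >> h.py <<'E'
def Rp(th,yaw=3): # as Rt but tool x along -world x (camera behind)
    return Rt(th,yaw)*R.from_euler('z',180,degrees=True)
E
python3 - <<'E'
from h import *
rel([.38,.12,.30],R.from_euler('xyz',[180,0,150],degrees=True))
E
```

```text
t 0.15 tcp [0.24   0.5496 0.2307] F [ 0.4 -0.3  0.1] q [0.94 0.1  0.1  1.56 0.   1.35] w 0.0853
dp [-33.77  30.03  -6.9 ] rot [ -0.1   0.  -83.6]
```

>>> apply_moves([
  {"dp":[0,0,-7],"rotation":[0,0,-10],"hand":3},
  {"dp":[-33.8,30,-7],"rotation":[0,0,-83],"hand":3},
  {"dp":[-33.8,30,-7],"rotation":[0,0,-83],"hand":3},
  {"dp":[-33.8,30,-7],"rotation":[0,0,-83],"hand":3},
  {"dp":[-33.8,30,-7],"rotation":[0,0,-83],"hand":3},
  {"dp":[-33.8,30,-7],"rotation":[0,0,-83],"hand":3},
  {"dp":[-33.8,30,-7],"rotation":[0,0,-83],"hand":3},
  {"dp":[-33.8,30,-7],"rotation":[0,0,-83],"hand":3},
])

```text
time: 1.15
tcp_pos: [0.3598, 0.1861, 0.3001]
eef_rot: [-3.141, 0.0, 2.478]
force: [1.0, 0.8, 0.2]
gripper_width: 0.03
```

```bash
python3 - <<'E'
from h import *
rel([.50,-.13,.30],Rp(0))
rel([.57,-.13,.30],Rp(35))
E
```

```text
t 1.15 tcp [0.3598 0.1861 0.3001] F [1.  0.8 0.2] q [ 0.15 -0.46 -0.28  1.75 -0.   -0.75] w 0.03
dp [-3.052e+01 -1.626e+01  3.000e-02] rot [ -0.  -0. -41.]
t 1.15 tcp [0.3598 0.1861 0.3001] F [1.  0.8 0.2] q [ 0.15 -0.46 -0.28  1.75 -0.   -0.75] w 0.03
dp [-3.604e+01 -1.195e+01  3.000e-02] rot [-33.5  12.5 -39.7]
```

>>> apply_moves([
  {"dp":[-36,-12,0],"rotation":[-33.5,12.5,-39.7]},
  {"dp":[-36,-12,0],"rotation":[-33.5,12.5,-39.7]},
  {"dp":[-36,-12,0],"rotation":[-33.5,12.5,-39.7]},
  {"dp":[-36,-12,0],"rotation":[-33.5,12.5,-39.7]},
  {"dp":[-36,-12,0],"rotation":[-33.5,12.5,-39.7]},
  {"dp":[-36,-12,0],"rotation":[-33.5,12.5,-39.7]},
  {"dp":[-36,-12,0],"rotation":[-33.5,12.5,-39.7]},
  {"dp":[-36,-12,0],"rotation":[-33.5,12.5,-39.7]},
])

```text
$.moves[0]: bad value
```

```bash
python3 - <<'E'
from h import *
rel([.579,-.125,.10],Rp(35))
rel([.579,-.125,.017],Rp(35))
c=cam('wrist');o=robot.get_obs()
a=cv2.resize(c['bgr'],None,fx=1.4,fy=1.4);b=cam('scene')['bgr']
cv2.imwrite('pics/w1.png',np.hstack([cv2.resize(c['bgr'],(400,300)),cv2.resize(b,(400,300))]))
E
```

```text
t 1.15 tcp [0.3598 0.1861 0.3001] F [1.  0.8 0.2] q [ 0.15 -0.46 -0.28  1.75 -0.   -0.75] w 0.03
dp [-36.43 -10.99  20.03] rot [-33.5  12.5 -39.7]
t 1.15 tcp [0.3598 0.1861 0.3001] F [1.  0.8 0.2] q [ 0.15 -0.46 -0.28  1.75 -0.   -0.75] w 0.03
dp [-36.43 -10.98  28.33] rot [-33.5  12.5 -39.7]
```

View pics/w1.png

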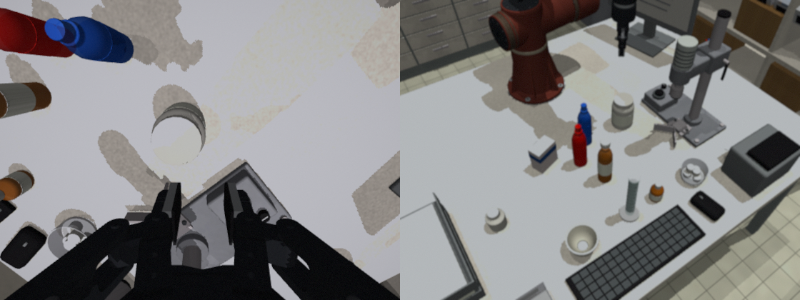

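That call was refused because "hand" is required in every row. The picture only shows the arm still waiting above the jar, with the scene unchanged.

>>> apply_moves([
  {"dp":[-36,-12,0],"rotation":[-33.5,12.5,-39.7],"hand":3},
  {"dp":[-36,-12,0],"rotation":[-33.5,12.5,-39.7],"hand":3},
  {"dp":[-36,-12,0],"rotation":[-33.5,12.5,-39.7],"hand":3},
  {"dp":[-36,-12,0],"rotation":[-33.5,12.5,-39.7],"hand":3},
  {"dp":[-36,-12,0],"rotation":[-33.5,12.5,-39.7],"hand":3},
  {"dp":[-36,-12,0],"rotation":[-33.5,12.5,-39.7],"hand":3},
  {"dp":[-36,-12,0],"rotation":[-33.5,12.5,-39.7],"hand":3},
  {"dp":[-36,-12,0],"rotation":[-33.5,12.5,-39.7],"hand":3},
])

```text
time: 2.25
tcp_pos: [0.5701, -0.1352, 0.2977]
eef_rot: [2.529, -0.003, -3.096]
force: [-0.0, 0.2, 0.5]
gripper_width: 0.03
```

```bash
python3 - <<'E'
from h import *
rel([.579,-.125,.10],Rp(35))
rel([.579,-.125,.017],Rp(35))
c=cam('wrist')
b=cam('scene')['bgr']
cv2.imwrite('pics/w2.png',np.hstack([cv2.resize(c['bgr'],(400,300)),cv2.resize(b,(400,300))]))
E
```

```text
t 2.25 tcp [ 0.5701 -0.1352  0.2977] F [-0.   0.2  0.5] q [-0.69  0.48  0.53  2.07  0.44 -2.4 ] w 0.03
dp [ -1.01 -10.56  16.74] rot [ 0.1  0.1 -0.4]
t 2.25 tcp [ 0.5701 -0.1352  0.2977] F [-0.   0.2  0.5] q [-0.69  0.48  0.53  2.07  0.44 -2.4 ] w 0.03
dp [ -1.04 -15.33  23.53] rot [ 0.1  0.1 -0.4]
```

View pics/w2.png

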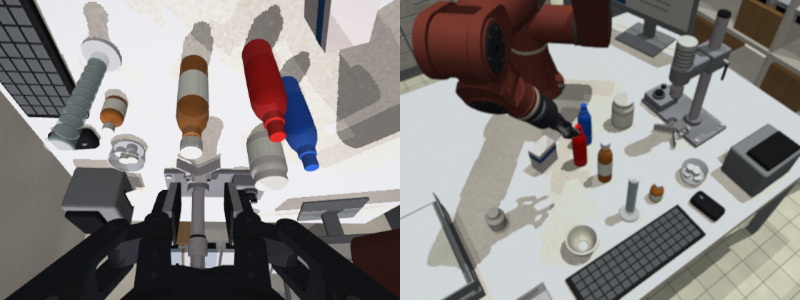

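The wrist view shows the tool behind the amber bottle at (195,95), clear of the red one at (265,80) on the right, with the capper straight ahead. The scene view shows the arm passing above the carton. I descend behind the bottle.

>>> apply_moves([
  {"dp":[-1,-3.5,5.5],"rotation":[0,0,0],"hand":3},
  {"dp":[-1,-7,11],"rotation":[0,0,0],"hand":3},
  {"dp":[-1,-10.5,16.7],"rotation":[0,0,0],"hand":3},
  {"dp":[-1,-10.5,16.7],"rotation":[0,0,0],"hand":3},
])

```text
time: 2.85
tcp_pos: [0.5769, -0.1222, 0.097]
eef_rot: [2.526, -0.009, -3.096]
force: [-0.3, -0.1, 1.1]
gripper_width: 0.0301
```

```bash
python3 - <<'E'
from h import *
o=robot.get_obs();print(o['eef_rot'])
rel([.579,-.125,.018],Rp(35))
E
```

```text
[ 2.52572265 -0.0093685  -3.09585559]
t 2.85 tcp [ 0.5769 -0.1222  0.097 ] F [-0.3 -0.1  1.1] q [-0.67  0.51  0.21  1.71  0.45 -2.38] w 0.0301
dp [-0.27 -4.8   6.28] rot [ 0.3 -0.2 -0.6]
```

>>> apply_moves([
  {"dp":[-0.2,-2.4,3.2],"rotation":[0,0,0],"hand":3},
  {"dp":[-0.2,-4.2,5.6],"rotation":[0,0,0],"hand":3},
  {"dp":[-0.2,-4.8,6.3],"rotation":[0,0,0],"hand":3},
  {"dp":[-0.2,-4.8,6.3],"rotation":[0,0,0],"hand":3},
])

```text
time: 3.35
tcp_pos: [0.5789, -0.1252, 0.0195]
eef_rot: [2.526, -0.008, -3.096]
force: [-0.2, -0.2, 0.1]
gripper_width: 0.0301
```

```bash
python3 - <<'E'
from h import *
rel([.579,-.08,.018],Rp(35))
c=cam('wrist')
b=cam('scene')['bgr']
cv2.imwrite('pics/w3.png',np.hstack([cv2.resize(c['bgr'],(400,300)),cv2.resize(b[120:320,160:427],(400,300))]))
E
```

```text
t 3.35 tcp [ 0.5789 -0.1252  0.0195] F [-0.2 -0.2  0.1] q [-0.67  0.59  0.16  1.59  0.45 -2.38] w 0.0301
dp [-0.21  3.6   2.72] rot [ 0.2 -0.2 -0.6]
```

View pics/w3.png

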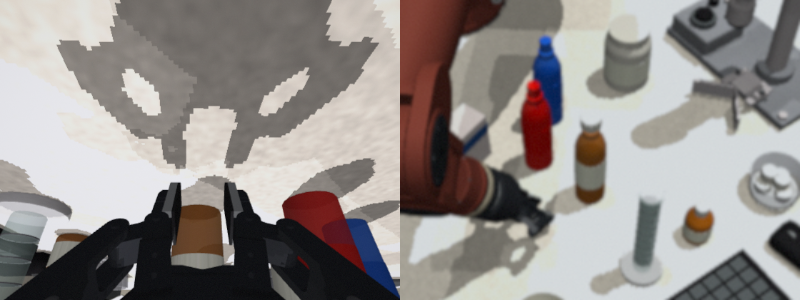

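The wrist view shows the amber bottle midway between the fingers at about (198,230), with the red one well to the right. In the scene view everything still stands, and the tool is low behind the bottle. I'll go down a bit more and close up.

>>> apply_moves([
  {"dp":[-0.1,0.33,1.25],"rotation":[0,0,0],"hand":3},
  {"dp":[-0.1,1.14,1.83],"rotation":[0,0,0],"hand":3},
  {"dp":[-0.1,1.96,2.4],"rotation":[0,0,0],"hand":3},
  {"dp":[-0.1,2.77,3.0],"rotation":[0,0,0],"hand":3},
  {"dp":[-0.1,2.77,3.0],"rotation":[0,0,0],"hand":3},
])

```text
time: 4.08
tcp_pos: [0.5783, -0.0846, 0.0116]
eef_rot: [2.527, -0.007, -3.095]
force: [0.3, -0.2, 0.8]
gripper_width: 0.0299
```

```bash
python3 - <<'E'
from h import *
rel([.577,-.045,.011],Rp(35))
c=cam('wrist')
cv2.imwrite('pics/w4.png',c['bgr'])
E
```

```text
t 4.08 tcp [ 0.5783 -0.0846  0.0116] F [ 0.3 -0.2  0.8] q [-0.62  0.53  0.08  1.53  0.47 -2.33] w 0.0299
dp [-0.06  3.21  2.33] rot [ 0.2 -0.2 -0.5]
```

View pics/w4.png

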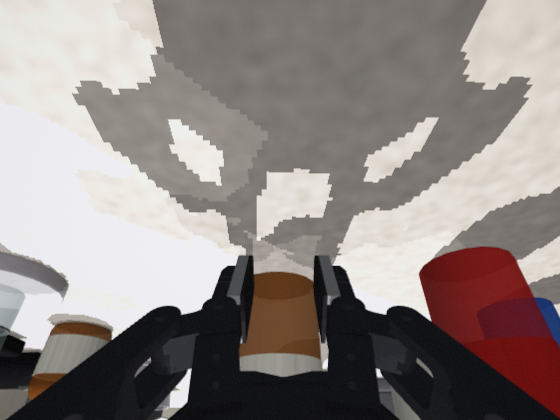

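The bottle sits centred between the fingertips: bottle at column 282, fingers at 250 and 316. I start a gentle push.

>>> apply_moves([
  {"dp":[0,0.33,0.23],"rotation":[0,0,0],"hand":3},
  {"dp":[0,0.65,0.46],"rotation":[0,0,0],"hand":3},
  {"dp":[0,0.98,0.69],"rotation":[0,0,0],"hand":3},
  {"dp":[0,1.31,0.92],"rotation":[0,0,0],"hand":3},
  {"dp":[0,1.63,1.16],"rotation":[0,0,0],"hand":3},
  {"dp":[0,1.96,1.39],"rotation":[0,0,0],"hand":3},
  {"dp":[0,2.28,1.62],"rotation":[0,0,0],"hand":3},
  {"dp":[0,2.61,1.85],"rotation":[0,0,0],"hand":3},
])

```text
time: 5.12
tcp_pos: [0.577, -0.053, 0.0115]
eef_rot: [2.528, -0.007, -3.095]
force: [1.6, -0.7, -0.6]
gripper_width: 0.0299
```

```bash
python3 - <<'E'
from h import *
rel([.5615,.235,.011],Rp(35))
c=cam('scene')['bgr'][120:290,200:430]
cv2.imwrite('pics/s5.png',cv2.resize(c,None,fx=2.5,fy=2.5))
E
```

```text
t 5.12 tcp [ 0.577  -0.053   0.0115] F [ 1.6 -0.7 -0.6] q [-0.58  0.49  0.02  1.5   0.48 -2.29] w 0.0299
dp [ 0.21 23.54 16.66] rot [ 0.2 -0.1 -0.5]
```

View pics/s5.png

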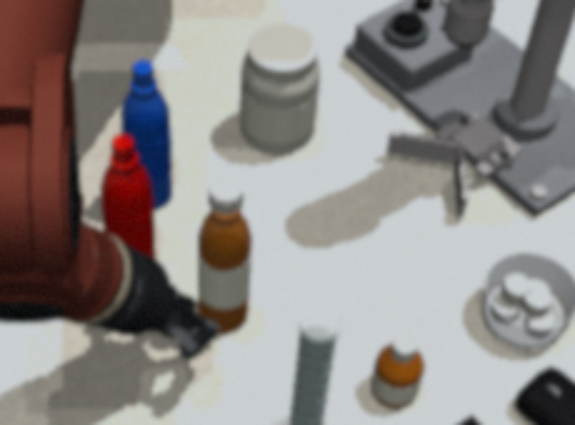

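The bottle is upright and moving, with the cap on. Before going on I check that the forearm clears the red and blue bottles and the jar as it sweeps, by fitting a simple kinematic model to the logged poses.

```bash
cat > k.py <<'E'
from h import *
from scipy.optimize import least_squares
D=[([.941,.104,.097,1.564,0,1.353],(.24,.55,.231)),([.15,-.46,-.28,1.75,0,-.75],(.3598,.1861,.3001)),([-.69,.48,.53,2.07,.44,-2.4],(.5701,-.1352,.2977)),([-.67,.51,.21,1.71,.45,-2.38],(.5769,-.1222,.097)),([-.67,.59,.16,1.59,.45,-2.38],(.5789,-.1252,.0195)),([-.62,.53,.08,1.53,.47,-2.33],(.5783,-.0846,.0116)),([-.58,.49,.02,1.5,.48,-2.29],(.577,-.053,.0115))]
def fk(P,q):
    h,a2,a3,d4,d5,L,a1=P; q1,q2,q3,q4,q5,_=q
    Z=R.from_euler('z',q1).apply
    f=q2-q3; w=f+q4-np.pi/2
    el=np.array([a1+a2*np.sin(q2),0,h+a2*np.cos(q2)]); w4=el+a3*np.array([np.cos(f),0,-np.sin(f)])
    W=w4+np.array([0,d4,0]); ax=np.array([np.cos(w),0,-np.sin(w)])
    W5=W+d5*ax; t0=np.array([-np.sin(w),0,-np.cos(w)])
    t=R.from_rotvec(ax*q5).apply(t0)
    return [Z(p) for p in(el,w4,W5,W5+L*t,t)]
res=least_squares(lambda P:np.concatenate([fk(P,q)[3]-p for q,p in D]+[1e-4*(P-P0)]),P0:=np.array([.3,.4,.4,.13,.08,.28,0]))
P=res.x
if __name__=='__main__':
    print(P.round(3),np.abs(res.fun).max())
    o=robot.get_obs();
    for p in fk(P,o['qpos']): print(p.round(3))
    print('tool z true',R.from_euler('xyz',o['eef_rot']).as_matrix()[:,2].round(3))
E
python3 k.py
```

```text
[ 0.258  0.303  0.552  0.123 -0.006  0.325 -0.012] 0.020222551575929115
[ 0.108 -0.07   0.526]
[ 0.522 -0.339  0.277]
[ 0.584 -0.233  0.279]
[ 0.574 -0.046  0.014]
[-0.033  0.576 -0.817]
tool z true [-0.033  0.576 -0.817]
```

```bash
python3 - <<'E'
import k; from k import *
o=robot.get_obs(); D.append((list(o['qpos']),tuple(o['tcp_pos'])))
def fk(P,q):
    h,a2,a3,d4,d5,L,a1,e=P; q1,q2,q3,q4,q5=q[:5]
    Z=R.from_euler('z',q1).apply; f=q2-q3; w=f+q4-np.pi/2
    el=np.array([a1+a2*np.sin(q2),0,h+a2*np.cos(q2)]); fd=np.array([np.cos(f),0,-np.sin(f)]); up=np.array([np.sin(f),0,np.cos(f)])
    w4=el+a3*fd+e*up; W=w4+np.array([0,d4,0]); ax=np.array([np.cos(w),0,-np.sin(w)])
    W5=W+d5*ax; t=R.from_rotvec(ax*q5).apply(np.array([-np.sin(w),0,-np.cos(w)]))
    return [Z(p) for p in(el,w4,W,W5,W5+L*t,t)]
for ini in([.3,.4,.4,.13,.08,.28,0,0],[.4,.45,.4,.13,.1,.3,0,.05]):
  P0=np.array(ini)
  r=least_squares(lambda P:np.concatenate([fk(P,q)[4]-p for q,p in D]+[1e-3*(P-P0)]),P0); P=r.x
  print(P.round(3),np.abs(r.fun).max().round(4)); print(np.array([fk(P,q)[4]-p for q,p in D]).round(3).tolist())
  obj={'red':(.476,-.068,.193,.025),'blue':(.407,-.003,.193,.025),'jar':(.398,.175,.125,.043),'carton':(.405,-.175,.1,.045)}
  q=o['qpos'][:5].copy(); Z=R.from_euler('xyz',o['eef_rot']).as_matrix()[:,2]
  for y in np.arange(-.053,.24,.048):
    tgt=np.array([.577-.0155*(y+.053)/.288,y,.0115])
    s=least_squares(lambda q:np.r_[fk(P,q)[4]-tgt,fk(P,q)[5]-Z],q); q=s.x; pts=fk(P,q)
    out=[]
    for n,(x,yy,hh,rr) in obj.items():
      best=9
      for a,b in zip(pts[:4],pts[1:5]):
        for u in np.linspace(0,1,40):
          p=a+u*(b-a)
          best=min(best,np.hypot(max(0,np.hypot(p[0]-x,p[1]-yy)-rr),max(0,p[2]-hh)))
      out.append((n,round(best,3)))
    print(round(y,3),q.round(2),pts[1].round(3),pts[3].round(3),out)
E
```

```text
[ 0.239  0.28   0.553  0.123 -0.008  0.323 -0.012  0.04 ] 0.023
[[-0.009, -0.023, -0.001], [0.01, -0.005, 0.004], [0.007, -0.003, -0.003], [0.005, -0.002, 0.001], [-0.0, 0.003, -0.001], [0.004, 0.0, 0.003], [0.001, 0.001, -0.002], [0.002, 0.002, 0.0]]
-0.053 [-0.58  0.48  0.02  1.5   0.48] [ 0.526 -0.346  0.273] [ 0.588 -0.239  0.276] [('red', np.float64(0.077)), ('blue', np.float64(0.152)), ('jar', np.float64(0.247)), ('carton', np.float64(0.139))]
-0.005 [-0.52  0.42 -0.06  1.45  0.51] [ 0.53  -0.302  0.273] [ 0.585 -0.191  0.276] [('red', np.float64(0.077)), ('blue', np.float64(0.142)), ('jar', np.float64(0.209)), ('carton', np.float64(0.152))]
0.043 [-0.45  0.37 -0.13  1.41  0.53] [ 0.536 -0.258  0.273] [ 0.582 -0.143  0.276] [('red', np.float64(0.077)), ('blue', np.float64(0.142)), ('jar', np.float64(0.175)), ('carton', np.float64(0.172))]
0.091 [-0.37  0.33 -0.17  1.36  0.55] [ 0.542 -0.213  0.273] [ 0.58  -0.095  0.276] [('red', np.float64(0.079)), ('blue', np.float64(0.142)), ('jar', np.float64(0.148)), ('carton', np.float64(0.198))]
0.139 [-0.3   0.3  -0.21  1.31  0.57] [ 0.
[... 1505 characters left out ...]
.float64(0.079)), ('blue', np.float64(0.142)), ('jar', np.float64(0.148)), ('carton', np.float64(0.198))]
0.139 [-0.3   0.3  -0.21  1.31  0.57] [ 0.549 -0.167  0.274] [ 0.577 -0.047  0.276] [('red', np.float64(0.095)), ('blue', np.float64(0.143)), ('jar', np.float64(0.129)), ('carton', np.float64(0.2))]
0.187 [-0.21  0.28 -0.22  1.25  0.59] [ 0.556 -0.121  0.274] [0.575 0.001 0.276] [('red', np.float64(0.104)), ('blue', np.float64(0.148)), ('jar', np.float64(0.124)), ('carton', np.float64(0.208))]
0.235 [-0.13  0.28 -0.22  1.2   0.6 ] [ 0.564 -0.074  0.275] [0.572 0.049 0.276] [('red', np.float64(0.101)), ('blue', np.float64(0.139)), ('jar', np.float64(0.124)), ('carton', np.float64(0.224))]
```

Axis clearance is at least 77 mm everywhere on the path, so I continue the push.

>>> apply_moves([
  {"dp":[0,0.4,0.28],"rotation":[0,0,0],"hand":3},
  {"dp":[0,0.82,0.58],"rotation":[0,0,0],"hand":3},
  {"dp":[0.01,1.23,0.87],"rotation":[0,0,0],"hand":3},
  {"dp":[0.02,1.64,1.16],"rotation":[0,0,0],"hand":3},
  {"dp":[0.02,2.05,1.45],"rotation":[0,0,0],"hand":3},
  {"dp":[0.02,2.46,1.74],"rotation":[0,0,0],"hand":3},
  {"dp":[0.03,2.87,2.03],"rotation":[0,0,0],"hand":3},
  {"dp":[0.03,3.28,2.32],"rotation":[0,0,0],"hand":3},
])

```text
time: 6.18
tcp_pos: [0.5747, -0.0121, 0.0115]
eef_rot: [2.527, -0.007, -3.095]
force: [0.1, -1.4, 0.1]
gripper_width: 0.03
```

```bash
cat > b.py <<'E'
from h import *
def bottle():
    s=cam('scene'); h=cv2.cvtColor(s['bgr'],cv2.COLOR_BGR2HSV)
    m=((h[...,0]<22)&(h[...,0]>4)&(h[...,1]>120)&(h[...,2]>50)).astype(np.uint8)
    n,l,st,ce=cv2.connectedComponentsWithStats(m)
    for i in range(1,n):
        if st[i,4]>40 and 150<ce[i,0]<450 and ce[i,1]<330: print('amber blob',st[i].tolist(),ce[i].round(1))
    return s
if __name__=='__main__':
    s=bottle(); rel([.5615,.235,.011],Rp(35))
    o=robot.get_obs(); p=o['tcp_pos'].copy(); p[1]+=.027
    print('expected bottle foot px',proj(s,[*p[:2],0]).round(1),'shoulder(.125)',proj(s,[*p[:2],.125]).round(1))
E
python3 b.py
```

```text
amber blob [176, 0, 19, 10, 68] [184.9   3.6]
amber blob [175, 0, 77, 209, 6230] [214.8 101.5]
amber blob [410, 22, 29, 39, 670] [423.   40.6]
amber blob [152, 121, 12, 15, 44] [157.4 129.1]
amber blob [164, 126, 11, 17, 61] [169. 135.]
amber blob [294, 197, 18, 22, 336] [302.6 207.4]
amber blob [246, 205, 19, 28, 144] [256.5 217.5]
amber blob [292, 233, 18, 11, 95] [301.5 237.7]
amber blob [351, 260, 18, 15, 172] [359.1 267.5]
t 6.22 tcp [ 0.5746 -0.0115  0.0115] F [-0.1 -0.2 -0.7] q [-0.52  0.43 -0.05  1.46  0.5  -2.23] w 0.0301
dp [ 0.15 20.14 14.28] rot [ 0.2 -0.2 -0.5]
expected bottle foot px [300.6 237.2] shoulder(.125) [302.4 205.9]
```

The bottle is upright and moving with the tool, at the expected pixels. Continuing.

>>> apply_moves([
  {"dp":[0,0.4,0.28],"rotation":[0,0,0],"hand":3},
  {"dp":[0,0.82,0.58],"rotation":[0,0,0],"hand":3},
  {"dp":[0.01,1.23,0.87],"rotation":[0,0,0],"hand":3},
  {"dp":[0.02,1.64,1.16],"rotation":[0,0,0],"hand":3},
  {"dp":[0.02,2.05,1.45],"rotation":[0,0,0],"hand":3},
  {"dp":[0.02,2.46,1.74],"rotation":[0,0,0],"hand":3},
  {"dp":[0.03,2.87,2.03],"rotation":[0,0,0],"hand":3},
  {"dp":[0.03,3.28,2.32],"rotation":[0,0,0],"hand":3},
])

```text
time: 7.22
tcp_pos: [0.5724, 0.029, 0.0115]
eef_rot: [2.527, -0.007, -3.095]
force: [0.1, -1.6, 1.1]
gripper_width: 0.0299
```

>>> apply_moves([
  {"dp":[0,0.4,0.28],"rotation":[0,0,0],"hand":3},
  {"dp":[0,0.82,0.58],"rotation":[0,0,0],"hand":3},
  {"dp":[0.01,1.23,0.87],"rotation":[0,0,0],"hand":3},
  {"dp":[0.02,1.64,1.16],"rotation":[0,0,0],"hand":3},
  {"dp":[0.02,2.05,1.45],"rotation":[0,0,0],"hand":3},
  {"dp":[0.02,2.46,1.74],"rotation":[0,0,0],"hand":3},
  {"dp":[0.03,2.87,2.03],"rotation":[0,0,0],"hand":3},
  {"dp":[0.03,3.28,2.32],"rotation":[0,0,0],"hand":3},
])

```text
time: 8.22
tcp_pos: [0.5702, 0.0694, 0.0114]
eef_rot: [2.527, -0.007, -3.095]
force: [0.6, -1.6, -0.1]
gripper_width: 0.0299
```

>>> apply_moves([
  {"dp":[0,0.4,0.28],"rotation":[0,0,0],"hand":3},
  {"dp":[0,0.82,0.58],"rotation":[0,0,0],"hand":3},
  {"dp":[0.01,1.23,0.87],"rotation":[0,0,0],"hand":3},
  {"dp":[0.02,1.64,1.16],"rotation":[0,0,0],"hand":3},
  {"dp":[0.02,2.05,1.45],"rotation":[0,0,0],"hand":3},
  {"dp":[0.02,2.46,1.74],"rotation":[0,0,0],"hand":3},
  {"dp":[0.03,2.87,2.03],"rotation":[0,0,0],"hand":3},
  {"dp":[0.03,3.28,2.32],"rotation":[0,0,0],"hand":3},
])

```text
time: 9.22
tcp_pos: [0.568, 0.1099, 0.0114]
eef_rot: [2.527, -0.007, -3.095]
force: [0.2, -2.5, 0.6]
gripper_width: 0.0303
```

```bash
python3 b.py; python3 - <<'E'
from h import *
c=cam('scene')['bgr'][90:290,220:487]
cv2.imwrite('pics/s6.png',cv2.resize(c,None,fx=2.5,fy=2.5))
E
```

```text
amber blob [210, 0, 102, 165, 4488] [262.8  75.9]
amber blob [140, 7, 27, 40, 249] [151.4  29.2]
amber blob [189, 7, 21, 35, 173] [199.9  22.6]
amber blob [410, 22, 28, 39, 672] [422.9  40.6]
amber blob [195, 30, 16, 12, 61] [203.   35.2]
amber blob [219, 107, 10, 11, 42] [223.1 111.8]
amber blob [159, 114, 32, 30, 223] [176.1 131.2]
amber blob [202, 125, 13, 15, 60] [208.6 131.7]
amber blob [190, 126, 14, 18, 87] [196.5 135.1]
amber blob [258, 160, 17, 11, 51] [265.7 165.7]
amber blob [332, 172, 18, 23, 321] [341.1 183.5]
amber blob [301, 179, 8, 28, 66] [305.  191.6]
amber blob [329, 209, 17, 12, 86] [338.3 214.4]
amber blob [351, 260, 18, 15, 173] [359.1 267.5]
t 9.28 tcp [0.5678 0.1104 0.0114] F [ 1.  -0.2  0.2] q [-0.34  0.3  -0.21  1.33  0.56 -2.03] w 0.0298
dp [ 0.04 10.16  7.23] rot [ 0.2 -0.2 -0.5]
expected bottle foot px [336.2 214.5] shoulder(.125) [340.9 182.5]
```

View pics/s6.png

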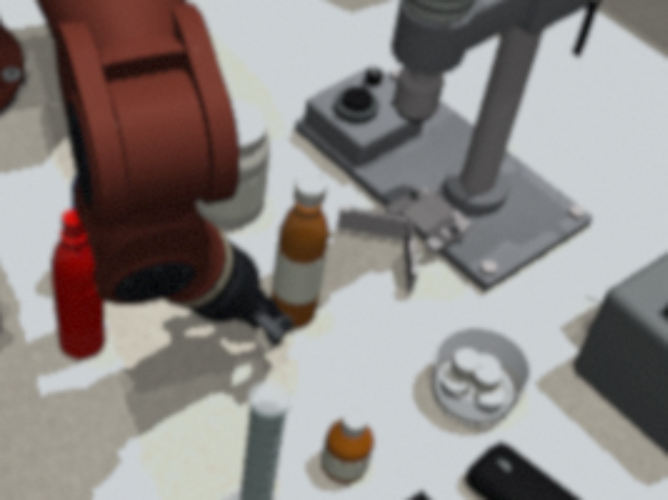

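The bottle is upright with its cap on at (310,190) in the crop and lined up with the V; the red bottle and the jar are untouched. Two more strokes, then slower.

>>> apply_moves([
  {"dp":[0,0.4,0.28],"rotation":[0,0,0],"hand":3},
  {"dp":[0,0.82,0.58],"rotation":[0,0,0],"hand":3},
  {"dp":[0,1.23,0.87],"rotation":[0,0,0],"hand":3},
  {"dp":[0,1.64,1.16],"rotation":[0,0,0],"hand":3},
  {"dp":[0,2.05,1.45],"rotation":[0,0,0],"hand":3},
  {"dp":[0,2.46,1.74],"rotation":[0,0,0],"hand":3},
  {"dp":[0,2.87,2.03],"rotation":[0,0,0],"hand":3},
  {"dp":[0,3.28,2.32],"rotation":[0,0,0],"hand":3},
])

```text
time: 10.32
tcp_pos: [0.5659, 0.1507, 0.0114]
eef_rot: [2.527, -0.008, -3.094]
force: [0.6, -1.2, 0.5]
gripper_width: 0.0297
```

>>> apply_moves([
  {"dp":[0,0.4,0.28],"rotation":[0,0,0],"hand":3},
  {"dp":[0,0.82,0.58],"rotation":[0,0,0],"hand":3},
  {"dp":[0,1.23,0.87],"rotation":[0,0,0],"hand":3},
  {"dp":[0,1.64,1.16],"rotation":[0,0,0],"hand":3},
  {"dp":[0,2.05,1.45],"rotation":[0,0,0],"hand":3},
  {"dp":[0,2.46,1.74],"rotation":[0,0,0],"hand":3},
  {"dp":[0,2.7,1.91],"rotation":[0,0,0],"hand":3},
  {"dp":[0,2.9,2.05],"rotation":[0,0,0],"hand":3},
])

```text
time: 11.32
tcp_pos: [0.5642, 0.1863, 0.0114]
eef_rot: [2.527, -0.007, -3.094]
force: [0.3, -1.1, -0.5]
gripper_width: 0.0303
```

>>> apply_moves([
  {"dp":[0,0.15,0.11],"rotation":[0,0,0],"hand":3},
  {"dp":[0,0.3,0.21],"rotation":[0,0,0],"hand":3},
  {"dp":[0,0.45,0.32],"rotation":[0,0,0],"hand":3},
  {"dp":[0,0.6,0.42],"rotation":[0,0,0],"hand":3},
  {"dp":[0,0.75,0.53],"rotation":[0,0,0],"hand":3},
  {"dp":[0,0.9,0.64],"rotation":[0,0,0],"hand":3},
  {"dp":[0,1.05,0.74],"rotation":[0,0,0],"hand":3},
  {"dp":[0,1.2,0.85],"rotation":[0,0,0],"hand":3},
])

```text
time: 12.32
tcp_pos: [0.5635, 0.2011, 0.0114]
eef_rot: [2.527, -0.008, -3.094]
force: [0.2, -0.9, 1.1]
gripper_width: 0.0296
```

```bash
python3 b.py | tail -8
```

```text
amber blob [155, 124, 34, 17, 164] [171.1 131.9]
amber blob [193, 124, 33, 20, 153] [206.8 133. ]
amber blob [359, 155, 19, 23, 331] [368.1 166.7]
amber blob [358, 195, 13, 9, 68] [364.7 198.2]
amber blob [351, 259, 18, 16, 174] [359.1 267.5]
t 12.38 tcp [0.5635 0.2013 0.0114] F [ 0.4 -0.2 -0.1] q [-0.18  0.24 -0.27  1.23  0.6  -1.85] w 0.0297
dp [0.04 2.73 1.98] rot [ 0.2 -0.2 -0.5]
expected bottle foot px [361.1 198.7] shoulder(.125) [367.7 166.5]
```

>>> apply_moves([
  {"dp":[0,0.2,0.14],"rotation":[0,0,0],"hand":3},
  {"dp":[0,0.4,0.28],"rotation":[0,0,0],"hand":3},
  {"dp":[0,0.6,0.42],"rotation":[0,0,0],"hand":3},
  {"dp":[0,0.8,0.57],"rotation":[0,0,0],"hand":3},
  {"dp":[0,1.0,0.71],"rotation":[0,0,0],"hand":3},
  {"dp":[0,1.2,0.85],"rotation":[0,0,0],"hand":3},
  {"dp":[0,1.4,0.99],"rotation":[0,0,0],"hand":3},
  {"dp":[0,1.6,1.13],"rotation":[0,0,0],"hand":3},
])

```text
time: 13.38
tcp_pos: [0.5625, 0.221, 0.0114]
eef_rot: [2.527, -0.008, -3.094]
force: [-0.4, -1.4, 0.6]
gripper_width: 0.0301
```

>>> apply_moves([
  {"dp":[0,0.12,0.09],"rotation":[0,0,0],"hand":3},
  {"dp":[0,0.25,0.18],"rotation":[0,0,0],"hand":3},
  {"dp":[0,0.37,0.26],"rotation":[0,0,0],"hand":3},
  {"dp":[0,0.5,0.35],"rotation":[0,0,0],"hand":3},
])

```text
time: 13.88
tcp_pos: [0.5622, 0.2272, 0.0114]
eef_rot: [2.527, -0.008, -3.094]
force: [0.4, -1.6, 0.1]
gripper_width: 0.0299
```

```bash
python3 b.py | tail -6
```

```text
amber blob [366, 150, 19, 24, 340] [375.5 162.3]
amber blob [365, 190, 13, 9, 61] [372.1 193.6]
amber blob [351, 259, 18, 16, 174] [359.1 267.5]
t 13.93 tcp [0.5621 0.2274 0.0114] F [ 0.  -1.7  0. ] q [-0.14  0.23 -0.28  1.2   0.6  -1.79] w 0.0298
dp [0.03 0.6  0.47] rot [ 0.2 -0.2 -0.5]
expected bottle foot px [368.  194.4] shoulder(.125) [375.1 162. ]
```

>>> apply_moves([
  {"dp":[0,0.1,0.07],"rotation":[0,0,0],"hand":3},
  {"dp":[0,0.2,0.14],"rotation":[0,0,0],"hand":3},
  {"dp":[0,0.3,0.21],"rotation":[0,0,0],"hand":3},
  {"dp":[0,0.4,0.28],"rotation":[0,0,0],"hand":3},
])

```text
time: 14.42
tcp_pos: [0.5619, 0.2323, 0.0114]
eef_rot: [2.526, -0.008, -3.094]
force: [0.3, -1.8, -0.4]
gripper_width: 0.0303
```

>>> apply_moves([
  {"dp":[0,0.08,0.06],"rotation":[0,0,0],"hand":3},
  {"dp":[0,0.16,0.11],"rotation":[0,0,0],"hand":3},
  {"dp":[0,0.24,0.17],"rotation":[0,0,0],"hand":3},
])

```text
time: 14.8
tcp_pos: [0.5618, 0.2353, 0.0114]
eef_rot: [2.526, -0.008, -3.094]
force: [0.2, -2.2, 0.3]
gripper_width: 0.0303
```

```bash
python3 b.py | tail -6
```

```text
amber blob [368, 149, 19, 23, 323] [377.6 160.8]
amber blob [368, 189, 13, 9, 64] [374.5 192.2]
amber blob [351, 260, 18, 14, 171] [359.1 267.5]
t 14.85 tcp [0.5618 0.2354 0.0114] F [-0.1 -1.2  0.1] q [-0.12  0.22 -0.28  1.19  0.6  -1.78] w 0.0301
dp [ 0.03 -0.06  0.01] rot [ 0.2 -0.2 -0.5]
expected bottle foot px [370.1 193. ] shoulder(.125) [377.4 160.7]
```

Not in contact with the V yet, so I go on in small steps until the force rises.

>>> apply_moves([
  {"dp":[0,0.08,0.06],"rotation":[0,0,0],"hand":3},
  {"dp":[0,0.16,0.11],"rotation":[0,0,0],"hand":3},
])

```text
time: 15.1
tcp_pos: [0.5619, 0.237, 0.0114]
eef_rot: [2.527, -0.007, -3.094]
force: [1.3, -6.0, 0.6]
gripper_width: 0.0298
```

>>> apply_moves([
  {"dp":[0,0.08,0.06],"rotation":[0,0,0],"hand":3},
  {"dp":[0,0.16,0.11],"rotation":[0,0,0],"hand":3},
])

```text
time: 15.35
tcp_pos: [0.5625, 0.2377, 0.0114]
eef_rot: [2.53, -0.007, -3.095]
force: [1.6, -12.3, 2.0]
gripper_width: 0.0302
```

```bash
python3 b.py | tail -6
```

```text
amber blob [369, 148, 18, 24, 326] [378.1 160.7]
amber blob [369, 189, 13, 9, 57] [375.5 192. ]
amber blob [351, 260, 18, 15, 173] [359.1 267.5]
t 15.4 tcp [0.5626 0.2377 0.0114] F [  1.  -11.1   1.7] q [-0.12  0.22 -0.29  1.18  0.6  -1.77] w 0.0304
dp [ 0.12 -0.24 -0.12] rot [ 0.  -0.1 -0.5]
expected bottle foot px [370.9 192.9] shoulder(.125) [378.2 160.5]
```

The force rose to 12 N with the tool almost stalled and only 1.6 N sideways, so the bottle is against the V. I back off, shut the fingers and press once more with a single nose, which leaves the bottle free to centre itself sideways.

>>> apply_moves([
  {"dp":[0,-0.4,-0.29],"rotation":[0,0,0],"hand":3},
  {"dp":[0,-1.2,-0.87],"rotation":[0,0,0],"hand":3},
  {"dp":[0,-2.45,-1.73],"rotation":[0,0,0],"hand":3},
  {"dp":[0,-2.1,-2.25],"rotation":[0,0,0],"hand":0},
  {"dp":[0,-2.1,-2.25],"rotation":[0,0,0],"hand":0},
  {"dp":[0,-2.1,-2.25],"rotation":[0,0,0],"hand":0},
  {"dp":[0,-2.1,-2.25],"rotation":[0,0,0],"hand":0},
])

```text
time: 16.27
tcp_pos: [0.5638, 0.2079, 0.0177]
eef_rot: [2.53, -0.007, -3.095]
force: [-0.3, -0.4, -0.3]
gripper_width: 0.0
```

```bash
python3 b.py | tail -6; python3 - <<'E'
from h import *
rel([.5615,.225,.017],Rp(35))
c=cam('scene')['bgr'][60:260,280:480]; t=cam('top')['bgr'][170:260,100:190]
cv2.imwrite('pics/s7.png',np.hstack([cv2.resize(c,(400,400),interpolation=2),cv2.resize(t,(400,400),interpolation=2)]))
E
```

```text
amber blob [369, 148, 18, 24, 327] [378.1 160.7]
amber blob [364, 186, 18, 13, 136] [371.2 192.6]
amber blob [351, 259, 18, 16, 174] [359.1 267.5]
t 16.32 tcp [0.5638 0.2079 0.0176] F [-0.4  0.5 -0.1] q [-0.17  0.23 -0.27  1.23  0.59 -1.83] w -0.0003
dp [0.1  1.85 2.11] rot [ 0.  -0.1 -0.5]
expected bottle foot px [363.  197.8] shoulder(.125) [369.7 165.5]
t 16.32 tcp [0.5638 0.2079 0.0176] F [-0.4  0.5 -0.1] q [-0.17  0.23 -0.27  1.23  0.59 -1.83] w -0.0003
dp [0.15 1.37 1.04] rot [ 0.  -0.1 -0.5]
```

View pics/s7.png

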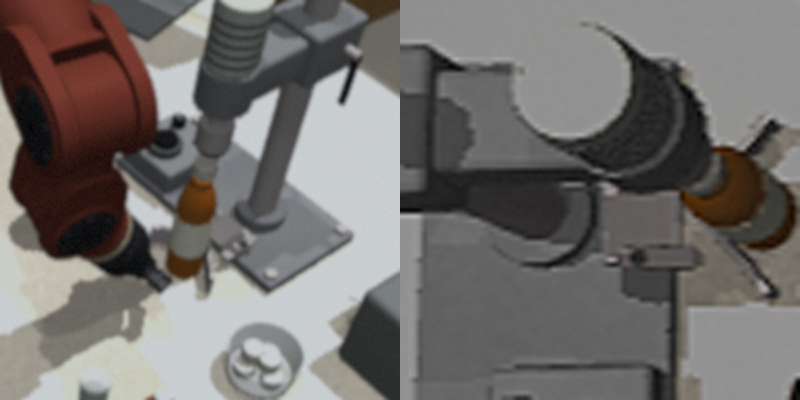

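The scene view shows the bottle upright in the V with its cap just under the chuck; both jaws are visible around it in the top view. Now the closed-finger nudge.

>>> apply_moves([
  {"dp":[0.1,0.45,0.33],"rotation":[0,0,0],"hand":0},
  {"dp":[0.2,0.9,0.66],"rotation":[0,0,0],"hand":0},
  {"dp":[0.2,1.2,0.88],"rotation":[0,0,0],"hand":0},
  {"dp":[0.2,1.4,1.02],"rotation":[0,0,0],"hand":0},
  {"dp":[0.2,1.56,1.13],"rotation":[0,0,0],"hand":0},
  {"dp":[0.2,1.72,1.25],"rotation":[0,0,0],"hand":0},
])

```text
time: 17.18
tcp_pos: [0.5609, 0.229, 0.0173]
eef_rot: [2.53, -0.007, -3.095]
force: [0.3, 0.5, 0.4]
gripper_width: 0.0002
```

>>> apply_moves([
  {"dp":[0,0.08,0.06],"rotation":[0,0,0],"hand":0},
  {"dp":[0,0.16,0.11],"rotation":[0,0,0],"hand":0},
])

```text
time: 17.42
tcp_pos: [0.5608, 0.2309, 0.0173]
eef_rot: [2.53, -0.007, -3.095]
force: [0.2, -1.7, 0.2]
gripper_width: -0.0002
```

>>> apply_moves([
  {"dp":[0,0.08,0.06],"rotation":[0,0,0],"hand":0},
  {"dp":[0,0.16,0.11],"rotation":[0,0,0],"hand":0},
])

```text
time: 17.68
tcp_pos: [0.5617, 0.2317, 0.0174]
eef_rot: [2.533, -0.005, -3.096]
force: [3.3, -9.6, 0.6]
gripper_width: -0.0
```

```bash
python3 b.py | tail -6
```

```text
amber blob [369, 149, 19, 23, 327] [378.3 160.8]
amber blob [365, 186, 17, 13, 82] [374.1 192.1]
amber blob [351, 260, 18, 15, 173] [359.1 267.5]
t 17.73 tcp [0.5618 0.2316 0.0174] F [ 3.2 -7.4 -0.5] q [-0.13  0.21 -0.29  1.2   0.6  -1.78] w -0.0003
dp [ 0.02 -0.09  0.72] rot [-0.1 -0.  -0.5]
expected bottle foot px [369.1 193.6] shoulder(.125) [376.3 161.3]
```

>>> apply_moves([
  {"dp":[0,-0.25,-0.18],"rotation":[0,0,0],"hand":0},
  {"dp":[-0.2,-0.25,-0.18],"rotation":[0,0,0],"hand":0},
  {"dp":[-0.2,0,0],"rotation":[0,0,0],"hand":0},
  {"dp":[-0.25,0.12,0.09],"rotation":[0,0,0],"hand":0},
  {"dp":[-0.3,0.24,0.17],"rotation":[0,0,0],"hand":0},
])

```text
time: 18.35
tcp_pos: [0.5663, 0.233, 0.0174]
eef_rot: [2.537, -0.002, -3.097]
force: [3.1, -16.7, 0.4]
gripper_width: 0.0002
```

```bash
python3 b.py | tail -6
```

```text
amber blob [370, 149, 18, 23, 322] [379.  160.9]
amber blob [366, 186, 16, 12, 76] [374.9 191.9]
amber blob [351, 260, 18, 15, 173] [359.1 267.5]
t 18.4 tcp [0.5663 0.2329 0.0174] F [  3.5 -12.8   1.2] q [-0.12  0.22 -0.28  1.19  0.59 -1.77] w 0.0
dp [ 0.47 -0.18  0.66] rot [-0.4  0.1 -0.4]
expected bottle foot px [370.5 194.5] shoulder(.125) [377.8 162.1]
```

The bottle crept about 1 mm up the near jaw towards the centre, so it was not fully home. I repeat with another offset to +x.

>>> apply_moves([
  {"dp":[0,-0.3,-0.22],"rotation":[0,0,0],"hand":0},
  {"dp":[-0.2,-0.3,-0.22],"rotation":[0,0,0],"hand":0},
  {"dp":[-0.25,0,0],"rotation":[0,0,0],"hand":0},
  {"dp":[-0.4,0.1,0.07],"rotation":[0,0,0],"hand":0},
  {"dp":[-0.55,0.16,0.11],"rotation":[0,0,0],"hand":0},
  {"dp":[-0.55,0.2,0.14],"rotation":[0,0,0],"hand":0},
])

```text
time: 19.15
tcp_pos: [0.5715, 0.2337, 0.0166]
eef_rot: [2.542, -0.004, -3.098]
force: [-4.1, -17.6, 2.9]
gripper_width: -0.0001
```

```bash
python3 b.py | tail -6
```

```text
amber blob [370, 149, 18, 23, 325] [378.9 161. ]
amber blob [368, 188, 14, 10, 68] [375.5 192. ]
amber blob [351, 259, 18, 16, 174] [359.1 267.5]
t 19.2 tcp [0.5716 0.2337 0.0165] F [ -4.6 -17.7   2.8] q [-0.12  0.23 -0.26  1.19  0.59 -1.76] w -0.0002
dp [ 1.   -0.17  0.56] rot [-0.6  0.1 -0.5]
expected bottle foot px [372.  195.5] shoulder(.125) [379.4 163.2]
```

No further movement at 17 N, and the side force has reversed: the bottle is seated on both jaws. One last centred push to confirm.

>>> apply_moves([
  {"dp":[0,-0.4,-0.29],"rotation":[0,0,0],"hand":0},
  {"dp":[0.9,-0.4,-0.29],"rotation":[0,0,0],"hand":0},
  {"dp":[0.9,-0.2,-0.14],"rotation":[0,0,0],"hand":0},
  {"dp":[0.9,0,0],"rotation":[0,0,0],"hand":0},
  {"dp":[0.9,0.1,0.07],"rotation":[0,0,0],"hand":0},
])

```text
time: 19.82
tcp_pos: [0.5623, 0.2329, 0.0163]
eef_rot: [2.546, -0.005, -3.099]
force: [-7.9, -22.4, 8.1]
gripper_width: -0.0005
```

```bash
python3 b.py | tail -6
```

```text
amber blob [370, 149, 18, 24, 325] [379. 161.]
amber blob [366, 186, 16, 13, 79] [374.9 192.2]
amber blob [351, 260, 18, 15, 173] [359.1 267.5]
t 19.88 tcp [0.5623 0.2328 0.0163] F [ -6.8 -17.7   5.4] q [-0.12  0.21 -0.29  1.19  0.59 -1.76] w -0.0003
dp [ 0.07 -0.11  0.56] rot [-0.9  0.1 -0.6]
expected bottle foot px [369.5 193.6] shoulder(.125) [376.7 161.2]
```

The bottle stays put at (379,161) under 20 N, so it is home. I retreat, then check a tilted, collision-free pose for pressing the button.

>>> apply_moves([
  {"dp":[0,-0.4,-0.29],"rotation":[0,0,0],"hand":0},
  {"dp":[0,-1.6,-1.16],"rotation":[0,0,0],"hand":0},
  {"dp":[0,-4,-2.9],"rotation":[0,0,0],"hand":0},
  {"dp":[0,-6.5,-4.6],"rotation":[0,0,0],"hand":0},
  {"dp":[0,-5,-8.5],"rotation":[0,0,0],"hand":0},
  {"dp":[0,-2,-12.7],"rotation":[0,0,0],"hand":0},
  {"dp":[0,1,-17],"rotation":[0,0,0],"hand":0},
  {"dp":[0,3.5,-21],"rotation":[0,0,0],"hand":0},
])

```text
time: 20.88
tcp_pos: [0.5672, 0.1438, 0.2119]
eef_rot: [2.546, -0.004, -3.099]
force: [-0.2, -0.6, 0.2]
gripper_width: 0.0003
```

```bash
python3 b.py | tail -6; python3 - <<'E'
from h import *
from k import fk,P
from scipy.optimize import least_squares
for tgt in([.42,.15,.22],[.408,.352,.14],[.408,.352,.07]):
    Rr=Rp(20,-60); rel(tgt,Rr); Z=Rr.as_matrix()[:,2]
    lo=[-2.99,-.84,-1.1,-1.84,-1.51];hi=[2.99,1.86,1.16,2.11,1.56]
    s=least_squares(lambda q:np.r_[fk(P,q)[3]-tgt,fk(P,q)[4]-Z],[.3,0,-.3,1.2,0],bounds=(lo,hi))
    print('q',s.x.round(2),'err',np.abs(s.fun).max().round(4),[p.round(2).tolist() for p in fk(P,s.x)[:3]])
E
```

```text
amber blob [370, 149, 18, 24, 326] [379.  160.9]
amber blob [365, 187, 17, 12, 137] [372.2 192.8]
amber blob [351, 259, 18, 16, 173] [359.1 267.5]
t 20.93 tcp [0.5692 0.1434 0.2183] F [0.6 0.1 6.8] q [-0.27  0.11 -0.02  1.65  0.56 -1.95] w 0.0002
dp [ 0.44 -3.99 22.32] rot [-1.   0.5 -0.4]
expected bottle foot px [346.1 209.3] shoulder(.125) [351.5 177.3]
t 20.93 tcp [0.5692 0.1434 0.2183] F [0.6 0.1 6.8] q [-0.27  0.11 -0.02  1.65  0.56 -1.95] w 0.0002
dp [14.87  1.19  0.55] rot [ 12.7 -28.3  55.8]Traceback (most recent call last):
  File "<stdin>", line 7, in <module>
    return func(*args, **kwargs)
    vector_fun = VectorFunction(
        fun_wrapped,
    ...<6 lines>...
        workers=workers
    )
    self._update_fun()
    ~~~~~~~~~~~~~~~~^^
    self.f = self.fun_wrapped(xp_copy(self.x))
             ~~~~~~~~~~~~~~~~^^^^^^^^^^^^^^^^^
    return np.atleast_1d(self.fun(x))
                         ~~~~~~~~^^^
    return self.f(x, *self.args, **self.kwargs)
           ~~~~~~^^^^^^^^^^^^^^^^^^^^^^^^^^^^^^
  File "<stdin>", line 7, in <lambda>
  File "k.py", line 5, in fk
    h,a2,a3,d4,d5,L,a1=P; q1,q2,q3,q4,q5,_=q
                          ^^^^^^^^^^^^^^^^
ValueError: not enough values to unpack (expected 6, got 5)
```

```bash
python3 - <<'E'
from h import *
from k import fk,P
from scipy.optimize import least_squares
for tgt in([.42,.15,.22],[.408,.352,.14],[.408,.352,.07]):
    Rr=Rp(20,-60); Z=Rr.as_matrix()[:,2]
    lo=[-2.99,-.84,-1.1,-1.84,-1.51];hi=[2.99,1.86,1.16,2.11,1.56]
    F=lambda q:fk(P,np.r_[q,0])
    s=least_squares(lambda q:np.r_[F(q)[3]-tgt,F(q)[4]-Z],[.3,0,-.3,1.2,0],bounds=(lo,hi))
    print('q',s.x.round(2),'err',np.abs(s.fun).max().round(4),[p.round(2).tolist() for p in F(s.x)[:3]])
E
```

```text
q [-0.09 -0.8  -0.69  1.39  0.2 ] err 0.0 [[-0.23, 0.02, 0.47], [0.32, -0.03, 0.53], [0.32, 0.09, 0.53]]
q [ 0.47 -0.39 -0.55  1.06  0.02] err 0.0 [[-0.11, -0.06, 0.54], [0.37, 0.19, 0.45], [0.31, 0.3, 0.45]]
q [ 0.47 -0.32 -0.63  0.91  0.02] err 0.0 [[-0.1, -0.05, 0.55], [0.37, 0.19, 0.38], [0.31, 0.3, 0.38]]
```

>>> apply_moves([
  {"dp":[11.8,2.7,1.6],"rotation":[12.7,-28.3,55.8],"hand":0},
  {"dp":[11.8,2.7,1.6],"rotation":[12.7,-28.3,55.8],"hand":0},
  {"dp":[11.8,2.7,1.6],"rotation":[12.7,-28.3,55.8],"hand":0},
  {"dp":[11.8,2.7,1.6],"rotation":[12.7,-28.3,55.8],"hand":0},
  {"dp":[11.8,2.7,1.6],"rotation":[12.7,-28.3,55.8],"hand":0},
  {"dp":[11.8,2.7,1.6],"rotation":[12.7,-28.3,55.8],"hand":0},
  {"dp":[11.8,2.7,1.6],"rotation":[12.7,-28.3,55.8],"hand":0},
  {"dp":[11.8,2.7,1.6],"rotation":[12.7,-28.3,55.8],"hand":0},
])

```text
time: 21.92
tcp_pos: [0.4496, 0.1706, 0.2203]
eef_rot: [2.791, 0.001, 2.098]
force: [-0.3, -0.2, 0.1]
gripper_width: -0.0004
```

```bash
python3 - <<'E'
from h import *
rel([.405,.345,.15],Rp(20,-60))
E
```

```text
t 21.93 tcp [0.4496 0.1706 0.2203] F [-0.3 -0.2  0.1] q [-0.03 -0.75 -0.66  1.36  0.18 -0.53] w -0.0004
dp [17.33  2.21  8.28] rot [ 0.1 -0.   0.2]
```

>>> apply_moves([
  {"dp":[8,1,3],"rotation":[0,0,0],"hand":0},
  {"dp":[17.3,2.2,8.3],"rotation":[0,0,0],"hand":0},
  {"dp":[17.3,2.2,8.3],"rotation":[0,0,0],"hand":0},
  {"dp":[17.3,2.2,8.3],"rotation":[0,0,0],"hand":0},
  {"dp":[17.3,2.2,8.3],"rotation":[0,0,0],"hand":0},
])

```text
time: 22.55
tcp_pos: [0.405, 0.3444, 0.1491]
eef_rot: [2.793, 0.001, 2.101]
force: [0.5, 0.4, 0.1]
gripper_width: 0.0001
```

```bash
python3 - <<'E'
from h import *
rel([.405,.35,.09],Rp(20,-60))
o=robot.get_obs(); c=cam('wrist'); 
T=np.eye(4);T[:3,:3]=R.from_euler('xyz',o['eef_rot']).as_matrix();T[:3,3]=o['tcp_pos'];T=T@c['tool_from_camera']
img=c['bgr']
def pj(p):
    q=np.linalg.inv(T)@np.r_[p,1]; return int(c['fx']*q[0]/q[2]+c['cx']),int(c['fy']*q[1]/q[2]+c['cy'])
for n,p in(('btn',[.4079,.3516,.076]),('tcp',o['tcp_pos'])):
    print(n,pj(np.array(p))); cv2.drawMarker(img,pj(np.array(p)),(0,255,255) if n=='btn' else (0,255,0),0,14,1)
cv2.imwrite('pics/w8.png',img)
E
```

```text
t 22.55 tcp [0.405  0.3444 0.1491] F [0.5 0.4 0.1] q [ 0.44 -0.6  -0.7   1.12  0.03 -0.08] w 0.0001
dp [ 0.48 -1.75  5.65] rot [-0.  -0.1  0.4]
btn (290, 194)
tcp (283, 270)
```

View pics/w8.png

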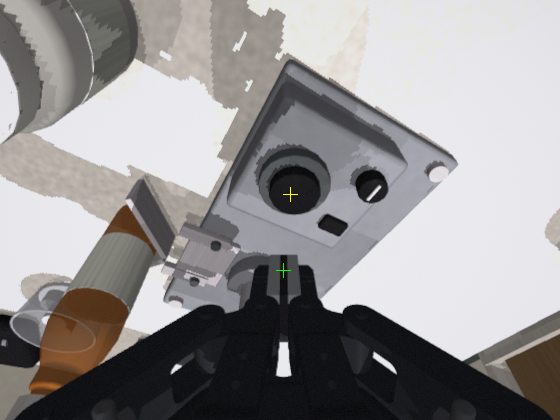

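The wrist view shows the predicted button point, at (290,194), right on the black button. The rocker and dial are clear to the right, and the bottle stands in the V at lower left. I lower to just above the button.

>>> apply_moves([
  {"dp":[0.47,0,2],"rotation":[0,0,0],"hand":0},
  {"dp":[0.47,-0.6,4.6],"rotation":[0,0,0],"hand":0},
  {"dp":[0.47,-1.13,6.3],"rotation":[0,0,0],"hand":0},
  {"dp":[0.47,-1.13,6.3],"rotation":[0,0,0],"hand":0},
])

```text
time: 23.1
tcp_pos: [0.4128, 0.3522, 0.0857]
eef_rot: [2.794, 0.001, 2.098]
force: [-0.2, -0.9, -1.2]
gripper_width: 0.0002
```

>>> apply_moves([
  {"dp":[0,-0.07,0.19],"rotation":[0,0,0],"hand":0},
  {"dp":[0,-0.14,0.38],"rotation":[0,0,0],"hand":0},
  {"dp":[0,-0.2,0.56],"rotation":[0,0,0],"hand":0},
])

```text
time: 23.48
tcp_pos: [0.4132, 0.3523, 0.0805]
eef_rot: [2.793, 0.001, 2.098]
force: [0.5, -1.7, 1.8]
gripper_width: -0.0001
```

>>> apply_moves([
  {"dp":[0,-0.05,0.14],"rotation":[0,0,0],"hand":0},
  {"dp":[0,-0.1,0.28],"rotation":[0,0,0],"hand":0},
])

```text
time: 23.72
tcp_pos: [0.4134, 0.3525, 0.0779]
eef_rot: [2.792, 0.001, 2.098]
force: [-2.0, -0.9, 3.7]
gripper_width: 0.0001
```

Contact with the spring. I press on to the stop.

>>> apply_moves([
  {"dp":[0,-0.05,0.14],"rotation":[0,0,0],"hand":0},
  {"dp":[0,-0.1,0.28],"rotation":[0,0,0],"hand":0},
])

```text
time: 23.98
tcp_pos: [0.4135, 0.3526, 0.0752]
eef_rot: [2.792, 0.001, 2.098]
force: [-6.0, -4.5, 13.2]
gripper_width: 0.0003
```

>>> apply_moves([
  {"dp":[0,-0.05,0.14],"rotation":[0,0,0],"hand":0},
  {"dp":[0,-0.1,0.28],"rotation":[0,0,0],"hand":0},
])

```text
time: 24.22
tcp_pos: [0.414, 0.3528, 0.0746]
eef_rot: [2.79, 0.002, 2.098]
force: [-19.9, -13.7, 33.8]
gripper_width: -0.0
```

It hit a hard stop at 34 N, so the button is fully down. Release and lift away.

>>> apply_moves([
  {"dp":[0,0.35,-0.95],"rotation":[0,0,0],"hand":0},
  {"dp":[0,1.0,-2.8],"rotation":[0,0,0],"hand":0},
  {"dp":[0,2.5,-7],"rotation":[0,0,0],"hand":0},
  {"dp":[0,2.5,-7],"rotation":[0,0,0],"hand":0},
  {"dp":[0,2.5,-7],"rotation":[0,0,0],"hand":0},
])

```text
time: 24.85
tcp_pos: [0.4132, 0.3525, 0.1482]
eef_rot: [2.791, 0.002, 2.098]
force: [-0.0, 0.6, -1.1]
gripper_width: -0.0002
```

```bash
python3 b.py | tail -7; python3 - <<'E'
from h import *
c=cam('scene')['bgr']; w=cam('wrist')['bgr']
cv2.imwrite('pics/f.png',np.hstack([cv2.resize(c[60:320,150:470],(400,325),interpolation=2),cv2.resize(w,(400,325))]))
E
```

```text
amber blob [155, 129, 20, 13, 70] [165.  134.6]
amber blob [370, 149, 18, 23, 325] [379.  160.9]
amber blob [365, 186, 17, 13, 141] [372.3 192.8]
amber blob [351, 260, 18, 15, 173] [359.1 267.5]
t 24.9 tcp [0.4128 0.3524 0.1475] F [-0.7 -0.8  0.3] q [ 0.45 -0.56 -0.67  1.1   0.02 -0.07] w -0.0001
dp [-17.6    1.83  15.23] rot [-13.5  29.2 -55.8]
expected bottle foot px [366.6 145.9] shoulder(.125) [373.  112.9]
```

The bottle's blob has not moved, the tool is 70 mm clear and the force is zero. I hand in.

```bash
python3 -c "
from bench import robot
print(robot.hand_in())"
```

```text
the job is handed in; nothing more can be done
None
```

I pushed the bottle home into the capper's V, pressed the start button to its stop and let go, then handed the job in at about 25 s of the 64 s allowed.

- **Push:** I slid the bottle about 0.3 m with two tilted fingertips, touching it roughly 2 cm above the counter. It stayed upright in every check. When it first met the V it was against one jaw only. I nudged it with shut fingers until it no longer moved under about 20 N.
- **Button:** I pressed it with the shut fingertips until it met a hard stop (34 N up on the tool, about 41 N in all with the sideways part), then lifted the tool clear.
- **Last checks:** The bottle's image position was the same before and after the press, (379, 161) px. The tool was about 70 mm clear with near-zero force.
- **Not confirmed:**
  - My final picture was refused because I had reached the 12-picture limit, so I have no last look at the cap or the other things on the counter. The cap was last clearly seen on the bottle in the V, before the final nudges.
  - Part of the press force was sideways, about 24 N from the tilted tool.
  - The button's spring-back was not checked.

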